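# Ring for the decorator and hold out the palette knife

## Task

Ring for the decorator by pressing the plunger on top of the desk bell right down to its stop and letting it come back up; then draw the palette knife (the tool with the long straight handle) out of the sloping tool rack and turn it so that its blade is level and lies flat. Finish while still holding it like that, raised with the whole knife at least 20 cm above the table and clear of the rack, for the decorator to take. Leave the other two tools in the rack and everything else where it stands.

Things in the scene. Friction and masses are not known exactly. Their poses are not given: they have to be found in the camera images.
- plunger_top (a point): centre of the top face of the bell's plunger head: a steel disc 22 mm across on top of a round steel desk bell (88 mm across the black foot, dome top 48 mm, plunger top 70 mm above the table when up). z is up. The bell is fixed to the table.
- plunger (a joint): travel of the bell's plunger, m: 0 = up, 0.008 = fully down on its stop; pressed straight down against a spring (about 1 N at first, 4.5 N at the stop), comes back up by itself.
- knife_grip (a point): On the centre line of the palette knife's straight black handle (104 mm long, 24 wide in y, 20 thick in z), 45 mm behind where the blade begins, 59 mm from the butt. x runs to the blade tip, z is normal to the flat of the blade. At the start the knife stands in one of the rack's slots, blade down and away from the robot, 55 degrees below level, this point 160 mm up. About 0.09 kg, balances 60 mm ahead.
- knife_tip (a point): End of the palette knife's blade, 165 mm ahead of knife_grip along x; same axes. The blade is a flat steel strip, 120 mm long, 28 mm wide, 4 mm thick, with a round end.
- rack: Fixed steel rack, 284 mm wide; origin on the table under the middle slot's mouth, x away from the robot, y along the row, z up. Three slots (44 by 9 mm), mouths at y -80, 0, 80 mm, 125 mm up, in a plate tilted square to the slots; a second plate lies 60 mm down the slots. Tool shoulders rest on the upper plate; the knife is free once drawn 125 mm back along its length. Feet from x -70 to 130 mm.
- scraper_grip (a point): dough scraper in another slot of the rack, to be left there: the middle of its short, broad black handle (40 mm long, 50 mm wide, 18 mm thick), same axes as the knife.
- lifter_grip (a point): small lifter in the remaining slot, to be left there: a point 30 mm up its short black handle, which is 57 mm long, 18 mm wide, with a 30 mm ball at the end, same axes as the knife.
- bowl_mid (a point): steel mixing bowl, 170 mm across, 75 mm high; the point is on its axis 37 mm up. Bystander.
- cake_ring_mid (a point): steel cake ring, 80 mm across, 50 mm high; the point is its centre. Bystander.
- ramekin_mid (a point): white ceramic ramekin, 84 mm across, 45 mm high; the point is its centre. Bystander.
- jar_mid (a point): glass jar with a steel lid, 68 mm across, 85 mm high; the point is its centre. Bystander.
- mug_mid (a point): white mug, 80 mm across, 90 mm high, handle on its +y side; the point is on its axis half-way up. Bystander.
Not all that is in view belongs to the job. What is shaped like the part that bears plunger_top but green or purple is not meant.

How it is judged:
By the outcome, as a careful person would: the job done as asked, in the order asked, and still so for the second after the job is handed in, while the arm keeps its last pose, push and grip.
It also fails if it takes over 61 s, if anything falls off the work surface, if the arm or the gripper's body presses on something with over 40 N, if the wrist force passes 120 N, or if a joint passes its speed limit or range.

## Robot

A 6-joint arm with a two-finger parallel gripper is mounted at the origin on the work surface. World frame = base frame: x ahead of the robot, y to its left, z up, the work surface at z = 0. Lengths are in mm, angles in rad, forces in N, time in s.
With the tool pointing down it reaches from about 325 to 775 mm from the base axis. Payload 5.5 kg.
Tool frame: the origin (TCP) lies on the centre line of the jaws, within the pads' length; the fingertips stand 19 mm ahead of it and the grasp point (between the pads) is the TCP; z points along the fingers, y is the direction in which the jaws open and shut (so a half turn about z gives the same grasp; the last joint's range is limited). The gripper opens to 88 mm and grips with 3 to 60 N. Pads are 20 mm wide; open, the fingers measure 115 mm over their backs; the gripper's body (75 mm by 178 mm) begins 61 mm behind the grasp point.
Start: joints at [1.166, 0.091, 1.231, -0, 1.82, -0.057], TCP at [204.503, 564.088, 241.631] pointing down, gripper open.
Joint ranges: [-2.87, 2.87], [-0.86, 2.18], [0.17, 2.46], [-1.51, 4.65], [0.06, 2.69], [-2.65, 2.65]. Speed limits (rad/s): [2.57, 2.57, 3.01, 3.14, 3.14, 3.14].

## Interface

Orientations are given as a 3x3 rotation matrix whose columns are the frame's x, y, z axes.
In Python, from bench import r gives the robot as it stands.
- The arm moves only by the shell command python3 -m creep 'ROWS' [FORCE]. ROWS is JSON, a list of rows, each a list of 7 numbers: the gripper command: -1 is shut, 1 is fully open, values between are in proportion, then the shift along the tool's x, y, z in cm, then the turn, a rotation vector about the tool's x, y, z in degrees. In form: [[gripper, dx, dy, dz, rx, ry, rz], ...]. A call has 1 to 12 rows; each row shifts and turns the commanded pose from where the row before left it, along the tool's axes as they then stand; what a row does not reach is not made up. A row lasts 1/12 s, in which the tool goes at most 41.7 mm and 7.16 degrees, less where a joint would pass 70% of its speed; a pose out of reach is approached as far as the arm can. A call is refused whole if a number of a shift passes 4.17 or a number of a turn 7.16, either way. A call with a gripper value outside its range is refused whole. The fingers move at their own pace and stop on an object; FORCE is the grip in N (left out, the last holds). Time passes only in rows, so rows that do not move let the fingers close. It gives the time, the measured TCP pose, the force and the opening at its end, in the units of the state.
- r.get_obs(): the state, without advancing time (a new reading comes with each control period).
- r.snapshot(name): name is "scene" or "top" or "wrist"; returns a dict with "img" (420x560x3 uint8, red, green, blue), "K" (3x3 intrinsics, pixels), "dist_coeffs" ([k1, k2, p1, p2, k3] as OpenCV has them; the pictures are not rectified), "xyz" and "attitude" of the camera in the world. Camera axes: x right, y down, z forward; pixel columns grow to the right and rows downward; lengths in mm; the calibration is good to about 2 mm. A picture is of the moment at which its call begins. There is no depth.
- r.hand_in(): hands the job in, once; it reports no verdict.
The state is a dict: "t": time; "joint_pos": joint angles; "dq": joint speeds; "joint_efforts": joint torques, N m; "tool_pos": TCP position; "tcp_rot": TCP orientation; "ft_force": force on the tool from outside, world axes, zero at the start; "wrist_torque": the same for the moment, N m; "opening": finger opening in mm.
Only numpy, scipy, OpenCV 4.12 (cv2) and the standard library are available. Lean on these libraries where they do the work, as an engineer would, in place of code of your own. Each camera call takes 0.05 s, during which the arm holds its last target. There are 200 camera calls.

## Working session

There is one attempt and no reset: what is moved stays moved. The work goes in short steps, Python scripts to look and compute and a shell command to move; the robot and the scene stay as the last step left them, time stands still between calls to the robot, and variables do not carry over. Pictures are saved under pics/ and viewed, about 8 in all and at most 12, crops included, and the job is handed in when it is done.

```bash
mkdir -p pics
cat > h.py <<'E'
import numpy as np, cv2
from bench import r
def snap(n,f=None):
    s=r.snapshot(n)
    if f: cv2.imwrite('pics/'+f,cv2.cvtColor(s['img'],cv2.COLOR_RGB2BGR))
    return s
def ray(s,u,v):
    K=np.array(s['K'],float); d=np.array(s['dist_coeffs'],float)
    p=cv2.undistortPoints(np.array([[[u,v]]],float),K,d)[0,0]
    R=np.array(s['attitude'],float).reshape(3,3)
    w=R@np.array([p[0],p[1],1.]); return np.array(s['xyz'],float),w/np.linalg.norm(w)
def onz(s,u,v,z):
    o,w=ray(s,u,v); return o+w*(z-o[2])/w[2]
def proj(s,P):
    R=np.array(s['attitude'],float).reshape(3,3); K=np.array(s['K'],float)
    rv=cv2.Rodrigues(R.T)[0]; t=-R.T@np.array(s['xyz'],float)
    return cv2.projectPoints(np.array(P,float).reshape(-1,1,3),rv,t,K,np.array(s['dist_coeffs'],float))[0].reshape(-1,2)
E
python3 - <<'E'
from h import *
import pickle
S={n:snap(n) for n in('scene','top')}
pickle.dump(S,open('s.pkl','wb'))
for n in S:
    cv2.imwrite(f'pics/{n}0.png',cv2.cvtColor(S[n]['img'],cv2.COLOR_RGB2BGR)); print(n,S[n]['xyz'],np.round(S[n]['attitude'],2).tolist(),S[n]['K'])
o=r.get_obs();print(o['t'],np.round(o['tcp_rot'],3).tolist(),o['opening'])
E
```

```text
scene [1320.63021008  503.61052108  727.86668655] [[-0.57, 0.46, -0.68], [0.82, 0.34, -0.45], [0.02, -0.82, -0.57]] [[445.29501021   0.         276.4957653 ]
 [  0.         445.29501021 209.7235473 ]
 [  0.           0.           1.        ]]
top [ 441.78331117   37.21198045 1604.67634376] [[-0.02, -1.0, 0.08], [-1.0, 0.02, -0.01], [0.01, -0.08, -1.0]] [[491.32724875   0.         283.95758091]
 [  0.         491.32724875 215.34233255]
 [  0.           0.           1.        ]]
0.1 [[-0.94, 0.341, -0.001], [0.341, 0.94, -0.002], [0.0, -0.002, -1.0]] 87.82128778969957
```

View pics/scene0.png

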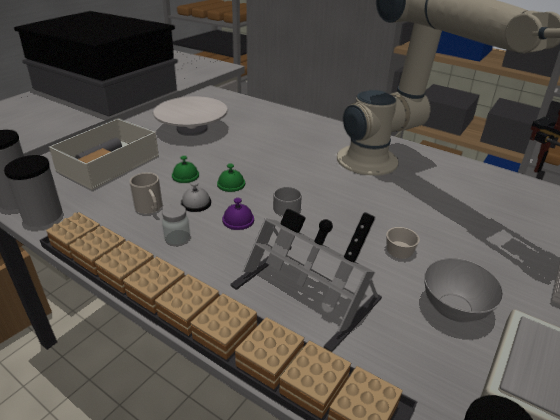

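View pics/top0.png

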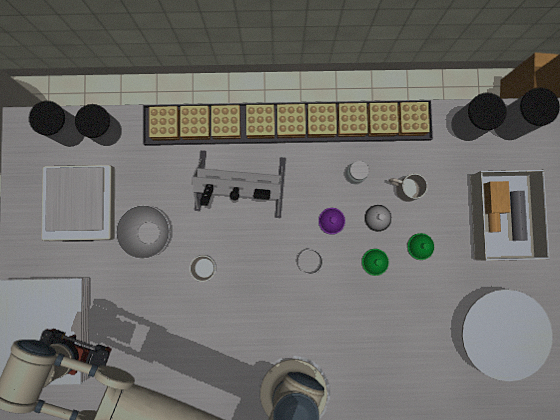

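Candidates for the bell in top: silver-grey (378,217), green (375,262) and (421,246), purple (332,221). Only the grey steel one fits, since green and purple are excluded. In the scene view it is at (195,197). The knife has the long black handle at scene (360,237) and top (207,194). I'll confirm both in one enlarged crop.

Run:
```python
from h import *
import pickle
S=pickle.load(open('s.pkl','rb'))
a=S['top']['img'][140:235,185:435]; b=S['scene']['img'][175:335,160:400]
a=cv2.resize(a,None,fx=3,fy=3,interpolation=2); b=cv2.resize(b[:, :],None,fx=2,fy=2,interpolation=2)
c=np.zeros((600,750,3),np.uint8); c[:285]=a[:285,:750]; b=cv2.resize(b,(470,313)); c[287:600,:470]=b
cv2.imwrite('pics/crop1.png',c[:,:,::-1])
# estimates
T=S['top'];s=S['scene']
print('bell',onz(T,378,216.5,70),onz(s,196,186,70))
for p in [(200,210),(280,216),(202,152),(283,158)]: print('foot',onz(T,*p,5))
# knife mask: dark pixels near
for n,(x0,x1,y0,y1) in dict(top=(196,218,180,212),scene=(340,380,205,268)).items():
    g=S[n]['img'][y0:y1,x0:x1].max(2)<45
    g=g.astype(np.uint8); k,l,st,ce=cv2.connectedComponentsWithStats(g)
    for i in range(1,k):
        if st[i,4]>20:
            pts=np.argwhere(l==i)[:,::-1].astype(np.float32); rc=cv2.minAreaRect(pts)
            print(n,st[i,4],ce[i]+[x0,y0],(cv2.boxPoints(rc)+[x0,y0]).round(1).tolist())
```

```text
bell [ 551.44115613 -278.00904376   70.        ] [ 567.75715797 -267.86040942   70.        ]
foot [589.15832017 289.97240171   5.        ]
foot [564.23231444  29.35966383   5.        ]
foot [780.85708274 281.931831     5.        ]
foot [755.73992794  15.54033363   5.        ]
top 164 [206.18902439 195.07317073] [[198.1, 203.3], [205.9, 182.7], [214.1, 185.8], [206.4, 206.4]]
scene 578 [358.76470588 237.02941176] [[342.7, 257.2], [363.4, 211.8], [374.5, 216.9], [353.9, 262.3]]
```

View pics/crop1.png

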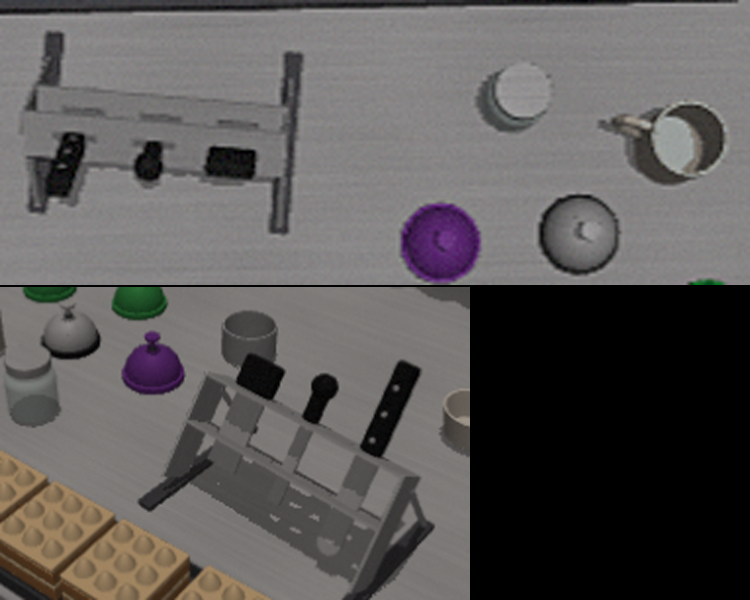

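The crop confirms both. The steel bell has a black foot rim and its plunger is at top ≈(380.7,216.7), scene ≈(194.7,186). The knife is the long riveted handle in the +y slot. Next I triangulate and start the move towards the bell at a safe height.

```bash
cat >> h.py <<'E'
def tri(*v):
    A=np.zeros((3,3));b=np.zeros(3)
    for s,u,w in v:
        o,d=ray(s,u,w);M=np.eye(3)-np.outer(d,d);A+=M;b+=M@o
    p=np.linalg.solve(A,b); return p,[np.round(proj(s,p)[0]-[u,w],1) for s,u,w in v]
E
python3 - <<'E'
from h import *
import pickle
S=pickle.load(open('s.pkl','rb'));T=S['top'];s=S['scene']
print('plunger',tri((T,380.7,216.7),(s,194.7,186)), onz(T,380.7,216.7,70),onz(s,194.7,186,70))
print('foot centre',onz(T,378,218,3))
print('butt',tri((T,202.2,204.9),(s,369,214.3)));print('neck',tri((T,210,184.2),(s,348.3,259.8)))
print(onz(T,206,194,155),onz(s,358.7,237,155))
E
python3 -m creep '[[-1,-2.55,-2.82,0,0,0,0],[-1,-2.55,-2.82,0,0,0,0],[-1,-2.55,-2.82,0,0,0,0],[-1,-2.55,-2.82,0,0,0,0],[-1,-2.55,-2.82,0,0,0,0],[-1,-2.55,-2.82,0,0,0,0],[-1,-2.55,-2.82,0,0,0,0],[-1,-2.55,-2.82,0,0,0,0],[-1,-2.55,-2.82,0,0,0,0],[-1,-2.55,-2.82,0,0,0,0],[-1,-2.55,-2.82,0,0,0,0],[-1,-2.55,-2.82,0,0,0,0]]' 40
```

```text
plunger (array([ 551.69320572, -289.76390441,   53.98332096]), [array([-0.,  0.]), array([-0., -0.])]) [ 550.63884845 -286.49134355   70.        ] [ 569.92100892 -270.77867251   70.        ]
foot centre [ 551.30142793 -291.59308155    3.        ]
butt (array([586.55286014, 250.00963463, 201.92865901]), [array([ 0.9, -0.4]), array([1.3, 0.1])])
neck (array([655.5268371 , 242.25488424, 122.83283775]), [array([-0.6,  0.3]), array([-1. , -0.1])])
[622.61166699 248.1350905  155.        ] [611.88234784 242.45792627 155.        ]
t: 1.1
tool_pos: [376.9, 139.9, 241.4]
tcp_rot: [[-0.94, 0.341, 0.0], [0.341, 0.94, 0.0], [-0.0, 0.0, -1.0]]
ft_force: [0.8, 0.3, 0.2]
opening: 11.3
```

```bash
python3 -m creep '[[-1,-2.58,-2.86,0,0,0,0],[-1,-2.58,-2.86,0,0,0,0],[-1,-2.58,-2.86,0,0,0,0],[-1,-2.58,-2.86,0,0,0,0],[-1,-2.58,-2.86,0,0,0,0],[-1,-2.58,-2.86,0,0,0,0],[-1,-2.58,-2.86,0,0,0,0],[-1,-2.58,-2.86,0,0,0,0],[-1,-2.58,-2.86,0,0,0,0],[-1,-2.58,-2.86,0,0,0,0],[-1,-2.58,-2.86,0,0,0,0],[-1,-2.58,-2.86,0,0,0,0]]'
python3 -m creep '[[-1,0,0,3,0,0,0],[-1,0,0,3,0,0,0],[-1,0,0,3,0,0,0],[-1,0,0,0,0,0,0]]'
python3 - <<'E'
from h import *
w=snap('wrist','w1.png'); s=snap('scene'); t=snap('top'); print(w['xyz'],np.round(w['attitude'],2).tolist(), proj(w,[551,-289,70]),proj(w,[551,-289,3]),proj(s,[551,-289,70]))
c=np.zeros((420,800,3),np.uint8); c[:,:560]=w['img']; c[:240,560:]=cv2.resize(s['img'][150:230,155:235],(240,240)); c[180+60:420,560:]=cv2.resize(s['img'][150:210,165:245],(240,180))
cv2.imwrite('pics/w1.png',c[:,:,::-1])
E
```

```text
t: 2.1
tool_pos: [551.2, -288.4, 240.9]
tcp_rot: [[-0.94, 0.341, -0.001], [0.341, 0.94, 0.001], [0.001, 0.0, -1.0]]
ft_force: [-0.2, 0.9, -1.3]
opening: 0.6
t: 2.43
tool_pos: [548.1, -285.2, 142.7]
tcp_rot: [[-0.94, 0.341, -0.012], [0.341, 0.94, 0.007], [0.013, 0.003, -1.0]]
ft_force: [-1.1, 0.7, -1.2]
opening: 0.3
[ 474.67123402 -258.02264602  286.25339413] [[0.34, 0.9, 0.26], [0.94, -0.33, -0.09], [0.0, 0.28, -0.96]] [[277.60027333 237.47816501]] [[278.52251398 211.11934155]] [[194.57746292 181.18014294]]
```

View pics/w1.png

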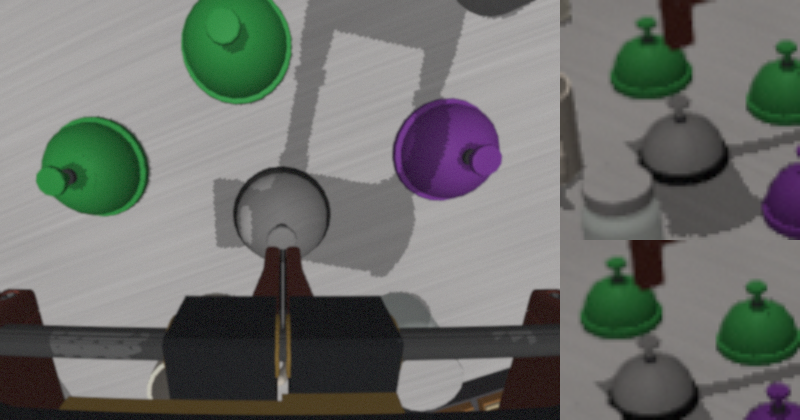

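Wrist view: the steel bell's centre is at (282,213) and its plunger at (282,236), within about 2 mm of the prediction, giving plunger ≈(552,-287,70). The closed fingers are right above it. Now descend.

```bash
python3 -m creep '[[-1,0,0,0,0,0,0],[-1,0,0,0,0,0,0],[-1,0,0,2.5,0,0,0],[-1,0,0,1.5,0,0,0],[-1,0,0,0,0,0,0],[-1,0,0,0,0,0,0]]'; python3 -m creep '[[-1,0,0,0.5,0,0,0],[-1,0,0,0.5,0,0,0],[-1,0,0,0,0,0,0],[-1,0,0,0,0,0,0]]'
```

```text
t: 3.08
tool_pos: [551.0, -286.4, 112.3]
tcp_rot: [[-0.94, 0.341, 0.0], [0.341, 0.94, -0.0], [-0.0, -0.0, -1.0]]
ft_force: [1.1, -0.2, -0.6]
opening: 0.6
t: 3.42
tool_pos: [551.0, -286.5, 101.9]
tcp_rot: [[-0.94, 0.341, 0.0], [0.341, 0.94, -0.0], [-0.0, -0.0, -1.0]]
ft_force: [-0.6, -0.1, -0.6]
opening: 0.6
```

```bash
python3 -m creep '[[-1,0,0,0.5,0,0,0],[-1,0,0,0.5,0,0,0],[-1,0,0,0.5,0,0,0],[-1,0,0,0.3,0,0,0],[-1,0,0,0,0,0,0],[-1,0,0,0,0,0,0]]'; python3 -m creep '[[-1,0,0,0.2,0,0,0],[-1,0,0,0,0,0,0],[-1,0,0,0,0,0,0]]';python3 -m creep '[[-1,0,0,0.1,0,0,0],[-1,0,0,0,0,0,0],[-1,0,0,0,0,0,0]]'
```

```text
t: 3.92
tool_pos: [551.1, -286.6, 84.1]
tcp_rot: [[-0.94, 0.341, 0.001], [0.341, 0.94, -0.0], [-0.001, -0.0, -1.0]]
ft_force: [-0.1, 0.8, 3.9]
opening: 0.9
t: 4.17
tool_pos: [551.1, -286.6, 82.1]
tcp_rot: [[-0.94, 0.341, 0.001], [0.341, 0.94, -0.0], [-0.001, -0.0, -1.0]]
ft_force: [1.0, -0.6, 4.2]
opening: 0.4
t: 4.42
tool_pos: [551.1, -286.7, 81.3]
tcp_rot: [[-0.94, 0.341, 0.001], [0.341, 0.94, -0.0], [-0.001, -0.0, -1.0]]
ft_force: [0.0, 1.2, 5.6]
opening: 0.7
```

```bash
python3 -m creep '[[-1,0,0,0.1,0,0,0],[-1,0,0,0,0,0,0],[-1,0,0,0,0,0,0]]';python3 -m creep '[[-1,0,0,0.1,0,0,0],[-1,0,0,0,0,0,0],[-1,0,0,0,0,0,0]]'
```

```text
t: 4.67
tool_pos: [551.2, -286.7, 81.2]
tcp_rot: [[-0.94, 0.341, 0.001], [0.341, 0.94, -0.001], [-0.001, -0.0, -1.0]]
ft_force: [-2.3, 0.8, 8.9]
opening: 0.7
t: 4.92
tool_pos: [551.2, -286.7, 81.1]
tcp_rot: [[-0.94, 0.341, 0.002], [0.341, 0.94, -0.001], [-0.002, -0.0, -1.0]]
ft_force: [-3.0, 1.4, 12.1]
opening: 0.3
```

The plunger is on its stop: 12 N with no further travel at z 81. Now release and move to the knife.

```bash
python3 -m creep '[[-1,0,0,-1.5,0,0,0],[-1,0,0,-3.5,0,0,0],[-1,0,0,-4,0,0,0],[-1,0,0,-4,0,0,0],[-1,0,0,-4,0,0,0],[-1,0,0,-3.5,0,0,0],[1,0,0,0,0,0,0],[1,0,0,0,0,0,0]]'
python3 -m creep '[[1,1.4,3.56,0,0,0,0],[1,1.4,3.56,0,0,0,0],[1,1.4,3.56,0,0,0,0],[1,1.4,3.56,0,0,0,0],[1,1.4,3.56,0,0,0,0],[1,1.4,3.56,0,0,0,0],[1,1.4,3.56,0,0,0,0],[1,1.4,3.56,0,0,0,0],[1,1.4,3.56,0,0,0,0],[1,1.4,3.56,0,0,0,0],[1,1.4,3.56,0,0,0,0],[1,1.4,3.56,0,0,0,0]]'
python3 -m creep '[[1,1.4,3.56,0,0,0,0],[1,1.4,3.56,0,0,0,0],[1,0,0,0,0,0,-5],[1,0,0,0,0,0,-5],[1,0,0,0,0,0,-5],[1,0,0,0,0,-7,0],[1,0,0,0,0,-7,0],[1,0,0,0,0,-7,0],[1,0,0,0,0,-7,0],[1,0,0,0,0,-7,0],[1,0,0,0,0,0,0],[1,0,0,0,0,0,0]]'
python3 - <<'E'
from h import *
w=snap('wrist','w2.png'); s=snap('scene','s2.png'); import pickle; pickle.dump((w,s),open('w2.pkl','wb'))
o=r.get_obs(); print(o['tool_pos'],o['joint_pos'])
d=np.array([.571,-.05,-.819]);g=np.array([623,240,160.]); print(proj(w,[g-59*d,g,g+45*d]),w['xyz'])
cv2.imwrite('pics/w2.png',np.hstack([w['img'],np.vstack([cv2.resize(s['img'][150:220,155:235],(240,210)),cv2.resize(s['img'][200:270,320:400],(240,210))])])[:,:,::-1])
E
```

```text
t: 5.58
tool_pos: [551.5, -286.8, 286.1]
tcp_rot: [[-0.94, 0.341, 0.004], [0.341, 0.94, -0.002], [-0.004, -0.001, -1.0]]
ft_force: [0.2, 0.4, -0.3]
opening: 10.1
t: 6.58
tool_pos: [537.6, 174.1, 280.5]
tcp_rot: [[-0.94, 0.341, -0.004], [0.341, 0.94, -0.001], [0.004, -0.003, -1.0]]
ft_force: [0.7, -0.3, -0.7]
opening: 87.7
t: 7.58
tool_pos: [534.5, 248.9, 279.2]
tcp_rot: [[-0.82, 0.084, 0.566], [0.067, 0.996, -0.051], [-0.568, -0.004, -0.823]]
ft_force: [1.1, 0.1, 0.3]
opening: 87.7
[536.88946636 248.93788002 283.72708118] [ 0.57244887 -0.35080679  1.66563472 -0.36770828  1.33907222 -0.91694865]
[[280.15818939 229.79470096]
 [280.70220831 208.303302  ]
 [280.99817582 196.62415175]] [388.08651012 262.2846489  350.75374431]
```

View pics/w2.png

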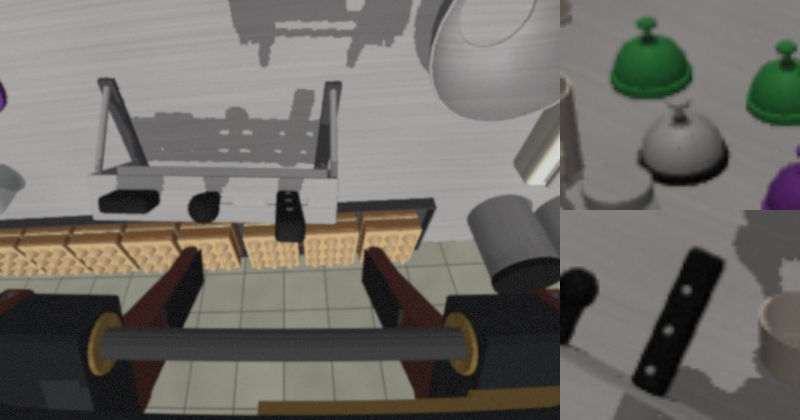

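The bell's plunger is back up (upper inset). In the wrist view the knife handle runs from about (290,193) to (291,240), some 9 px to the right of my estimate. I'll triangulate from the wrist and scene views.

Run:
```python
from h import *
import pickle
w,s=pickle.load(open('w2.pkl','rb'))
R={}
for n,S,(x0,x1,y0,y1) in(('w',w,(262,312,180,250)),('s',s,(340,380,205,272))):
    g=(S['img'][y0:y1,x0:x1].max(2)<48).astype(np.uint8); g=cv2.morphologyEx(g,cv2.MORPH_CLOSE,np.ones((5,5)))
    k,l,st,ce=cv2.connectedComponentsWithStats(g);i=1+st[1:,4].argmax()
    b=cv2.boxPoints(cv2.minAreaRect(np.argwhere(l==i)[:,::-1].astype(np.float32)))+[x0,y0]
    b=b[b[:,1].argsort()];R[n]=(b[:2].mean(0),b[2:].mean(0));print(n,st[i],b.round(1).tolist(),R[n])
butt=tri((w,*R['w'][1]),(s,*R['s'][0]));neck=tri((w,*R['w'][0]),(s,*R['s'][1]))
print(butt,neck);d=neck[0]-butt[0];print(np.linalg.norm(d),d/np.linalg.norm(d))
# rack yaw from upper plate top edge endpoints in wrist not needed; y at handle from wrist with known z
for f,z in((R['w'][1],208),(R['w'][0],123),((R['w'][0]+R['w'][1])/2,165.7)): print(onz(w,*f,z))
for f,z in((R['s'][0],208),(R['s'][1],123),((R['s'][0]+R['s'][1])/2,165.7)): print(onz(s,*f,z))
```

```text
w [  14   11   29   51 1222] [[276.0, 191.0], [304.0, 191.0], [304.0, 241.0], [276.0, 241.0]] (array([290., 191.]), array([290., 241.]))
s [  4   8  30  49 614] [[363.1, 211.6], [374.5, 216.7], [342.9, 257.4], [354.3, 262.4]] (array([368.76538849, 214.13178897]), array([348.56263685, 259.92469978]))
(array([600.37602072, 250.57680221, 211.21933844]), [array([ 1.1, -0.4]), array([-0.4, -0.2])]) (array([648.44603727, 244.93801499, 117.00426712]), [array([-2.3,  0.8]), array([1.1, 0.6])])
105.91979076581393 [ 0.45383413 -0.05323639 -0.8894945 ]
[605.82133522 249.3551414  208.        ]
[640.68623379 247.88911444 123.        ]
[628.02536223 248.30427805 165.7       ]
[596.14256047 250.04387083 208.        ]
[654.77769844 244.70469835 123.        ]
[625.250244   247.31665319 165.7       ]
```

```bash
python3 -m creep '[[1,-0.6,0.65,0,0,0,0],[1,0,0,2,0,0,0],[1,0,0,2,0,0,0],[1,0,0,2,0,0,0],[1,0,0,1,0,0,0],[1,0,0,0,0,0,0],[1,0,0,0,0,0,0]]'
python3 - <<'E'
from h import *
w=snap('wrist'); s=snap('scene'); o=r.get_obs()
p=np.array(o['tool_pos']);R=np.array(o['tcp_rot']);print(p)
u=w['img'].copy()
for k,t in enumerate((0,40,80,120)):
    q=proj(w,p+R[:,2]*t)[0]; cv2.circle(u,tuple(int(v) for v in q),2,(255,0,0),-1)
v=cv2.resize(s['img'][150:270,310:400],(315,420)) 
cv2.imwrite('pics/w3.png',cv2.resize(np.hstack([u[:, 130:470],v]),None,fx=1.2,fy=1.2)[:,:,::-1])
E
```

```text
t: 8.27
tool_pos: [582.9, 251.2, 229.9]
tcp_rot: [[-0.817, 0.087, 0.571], [0.071, 0.996, -0.05], [-0.573, -0.0, -0.82]]
ft_force: [-0.1, 0.5, -0.1]
opening: 87.6
[582.55842973 251.7348566  231.63996576]
```

View pics/w3.png

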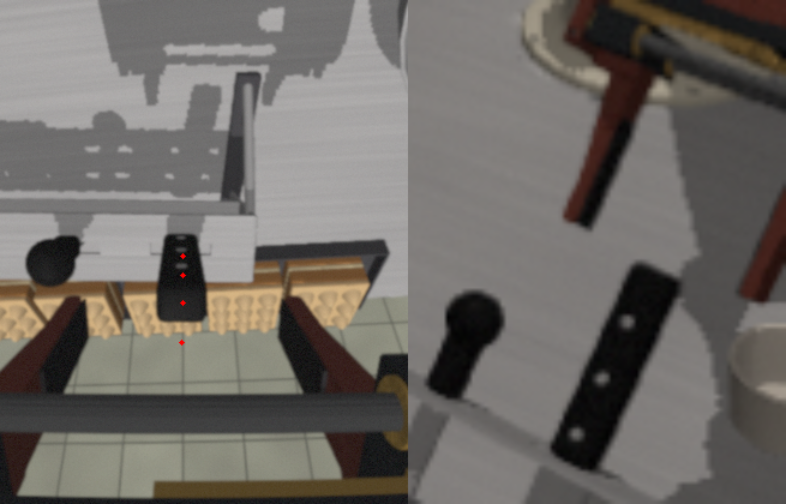

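Wrist view: the tool axis (red dots, x≈182) runs right along the handle, which spans 160–205, so the alignment is good. Advance and grip.

```bash
python3 -m creep '[[1,0,0,2,0,0,0],[1,0,0,2,0,0,0],[1,0,0,2,0,0,0],[1,0,0,1.3,0,0,0],[1,0,0,0,0,0,0],[1,0,0,0,0,0,0],[1,0,0,0,0,0,0]]'
python3 -m creep '[[-1,0,0,0,0,0,0],[-1,0,0,0,0,0,0],[-1,0,0,0,0,0,0],[-1,0,0,0,0,0,0],[-1,0,0,0,0,0,0],[-1,0,0,0,0,0,0],[-1,0,0,0,0,0,0],[-1,0,0,0,0,0,0],[-1,0,0,0,0,0,0],[-1,0,0,0,0,0,0],[-1,0,0,0,0,0,0],[-1,0,0,0,0,0,0]]' 50
```

```text
t: 8.95
tool_pos: [623.9, 248.3, 171.9]
tcp_rot: [[-0.815, 0.086, 0.573], [0.071, 0.996, -0.048], [-0.575, 0.001, -0.818]]
ft_force: [-0.2, 0.3, 1.0]
opening: 88.0
t: 9.95
tool_pos: [623.8, 247.7, 169.9]
tcp_rot: [[-0.816, 0.086, 0.571], [0.07, 0.996, -0.05], [-0.574, -0.0, -0.819]]
ft_force: [0.5, 0.2, 0.4]
opening: 24.0
```

Gripped at 24.0 mm, which matches the handle width. Draw it out along the axis.

```bash
python3 -m creep '[[-1,0,0,-0.5,0,0,0],[-1,0,0,-0.8,0,0,0],[-1,0,0,-0.8,0,0,0],[-1,0,0,-0.8,0,0,0],[-1,0,0,0,0,0,0]]'
python3 -m creep '[[-1,0,0,-1,0,0,0],[-1,0,0,-1,0,0,0],[-1,0,0,-1,0,0,0],[-1,0,0,-1,0,0,0],[-1,0,0,-1,0,0,0],[-1,0,0,0,0,0,0]]'
```

```text
t: 10.37
tool_pos: [606.6, 249.9, 196.3]
tcp_rot: [[-0.815, 0.085, 0.573], [0.071, 0.996, -0.048], [-0.575, 0.002, -0.818]]
ft_force: [0.1, -0.7, -0.9]
opening: 24.0
t: 10.87
tool_pos: [578.0, 252.4, 237.6]
tcp_rot: [[-0.815, 0.085, 0.573], [0.071, 0.996, -0.047], [-0.575, 0.002, -0.818]]
ft_force: [0.8, 0.3, -0.5]
opening: 24.0
```

```bash
python3 -m creep '[[-1,0,0,-1,0,0,0],[-1,0,0,-1.5,0,0,0],[-1,0,0,-1.5,0,0,0],[-1,0,0,-1.5,0,0,0],[-1,0,0,-1.5,0,0,0],[-1,0,0,-1.5,0,0,0],[-1,0,0,-1,0,0,0],[-1,0,0,0,0,0,0],[-1,0,0,0,0,0,0]]'
python3 - <<'E'
from h import *
w=snap('wrist'); s=snap('scene');o=r.get_obs();print(o['tool_pos'],np.round(o['joint_pos'],2))
cv2.imwrite('pics/w4.png',np.hstack([cv2.resize(w['img'],(400,300)),cv2.resize(s['img'][100:310,160:440],(400,300))])[:,:,::-1])
E
```

```text
t: 11.62
tool_pos: [524.1, 256.6, 312.6]
tcp_rot: [[-0.816, 0.085, 0.572], [0.07, 0.996, -0.049], [-0.574, 0.0, -0.819]]
ft_force: [0.0, -0.2, -1.3]
opening: 24.0
[524.24849178 256.34330116 310.94496594] [ 0.6  -0.36  1.62 -0.38  1.4  -0.91]
```

View pics/w4.png

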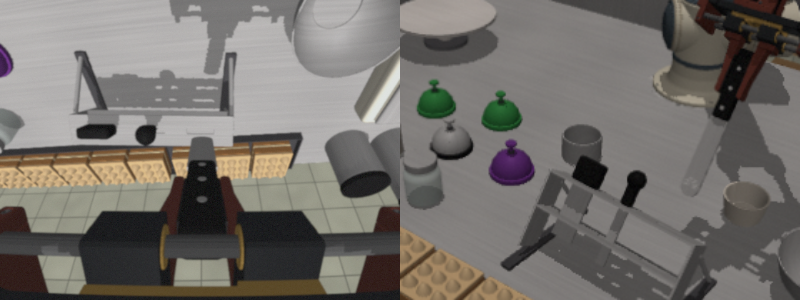

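The knife is fully out of the slots and the other two tools are still in place. Raise it, then level it.

```bash
python3 -m creep '[[-1,-1.4,0,-2,0,0,0],[-1,-1.4,0,-2,0,0,0],[-1,-1.4,0,-2,0,0,0],[-1,-1.4,0,-2,0,0,0],[-1,-1.4,0,-2,0,0,0],[-1,0,0,0,0,0,0]]'
python3 -m creep '[[-1,0,0,0,0,-5.5,0],[-1,0,0,0,0,-5.5,0],[-1,0,0,0,0,-5.5,0],[-1,0,0,0,0,-5.5,0],[-1,0,0,0,0,-5.5,0],[-1,0,0,0,0,-5.5,0],[-1,0,0,0,0,-5.5,0],[-1,0,0,0,0,-5.5,0],[-1,0,0,0,0,-5.5,0],[-1,0,0,0,0,-5.5,0],[-1,0,0,0,0,0,0],[-1,0,0,0,0,0,0]]'
python3 -c "
from bench import r
import numpy as np
print(np.round(r.get_obs()['joint_pos'],3))"
```

```text
t: 12.22
tool_pos: [525.0, 256.2, 439.6]
tcp_rot: [[-0.813, 0.087, 0.576], [0.073, 0.996, -0.047], [-0.578, 0.004, -0.816]]
ft_force: [0.6, -0.1, -0.5]
opening: 23.8
t: 13.22
tool_pos: [524.4, 256.7, 429.4]
tcp_rot: [[-0.007, 0.085, 0.996], [-0.005, 0.996, -0.085], [-1.0, -0.005, -0.007]]
ft_force: [0.4, 0.3, -0.6]
opening: 23.8
[ 0.871 -0.64   2.082 -1.472  0.964 -0.167]
```

Run:
```python
from h import *
w=snap('wrist'); s=snap('scene');t=snap('top');o=r.get_obs();p=np.array(o['tool_pos']);R=np.array(o['tcp_rot']);print(p,R.round(4).tolist(),o['t'])
pts=[p-R[:,2]*0,p+R[:,2]*57,p+R[:,2]*177]; out=[]
for S in (s,t):
    q=proj(S,pts);print(q.round(1).tolist());u0=int(q[:,0].mean()-50);v0=int(q[:,1].mean()-50);u0=max(u0,0);v0=max(v0,0)
    c=cv2.resize(S['img'][v0:v0+100,u0:u0+100],(400,400),interpolation=2)
    for x,y in q: cv2.circle(c,(int((x-u0+.5)*4),int((y-v0+.5)*4)),2,(255,0,0),-1)
    print(u0,v0);out.append(c)
a=np.hstack(out); b=np.zeros((200,800,3),np.uint8); b[:,:267]=cv2.resize(w['img'],(267,200)); b[:,270:537]=cv2.resize(s['img'],(267,200)); 
cv2.imwrite('pics/w5.png',np.vstack([a,b])[:,:,::-1])
```

```text
[524.43960738 256.26108325 435.89264959] [[-0.001, 0.0862, 0.9963], [0.0019, 0.9963, -0.0862], [-1.0, 0.0018, -0.0011]] 13.3667
[[404.4, 98.4], [390.5, 106.6], [356.0, 126.8]]
333 60
[[185.6, 220.8], [187.6, 197.0], [191.6, 147.6]]
138 138
```

View pics/w5.png

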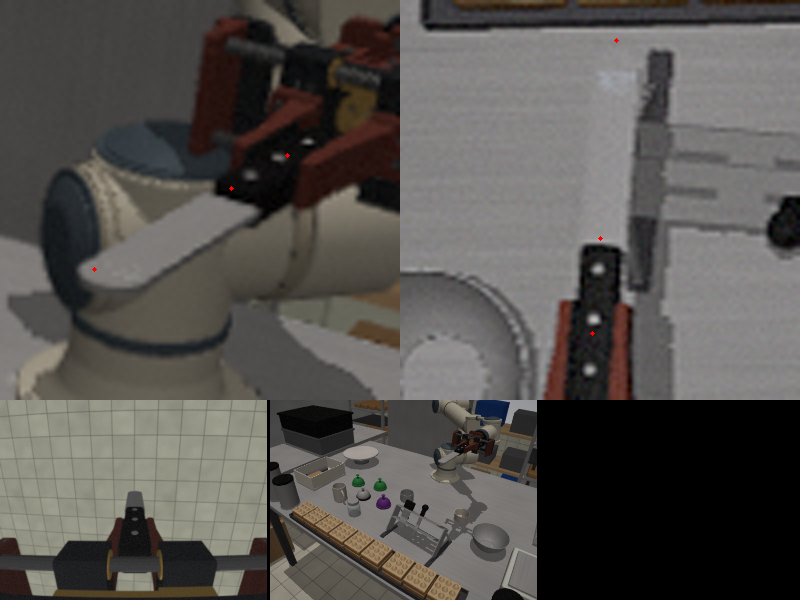

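The knife is held, and the handle and blade look level and flat. I'll check the tilt numerically from the blade outline in the scene view.

Run:
```python
from h import *
s=snap('scene');t=snap('top');o=r.get_obs();p=np.array(o['tool_pos']);R=np.array(o['tcp_rot'])
c1=cv2.resize(s['img'][95:140,345:405],(800,600),interpolation=2)
c2=cv2.resize(t['img'][140:215,170:210],(320,600),interpolation=2).astype(float)
c2=np.clip((c2-110)*2.2,0,255).astype(np.uint8)
# predicted blade outline for tool-aligned knife at pitch -4,0,4 deg
for a,col in((-4,(255,0,0)),(0,(0,255,0)),(4,(0,0,255))):
    a=np.radians(a); d=R[:,2]*np.cos(a)-R[:,0]*np.sin(a)   # + = tip up
    for e in(-14,14):
        q=proj(s,[p+d*57+R[:,1]*e,p+d*163+R[:,1]*e]); q=((q-[345,95]+.5)*800/60).astype(int)
        cv2.line(c1,tuple(map(int,q[0])),tuple(map(int,q[1])),col,1)
cv2.imwrite('pics/w6.png',cv2.resize(np.hstack([c1,c2]),(784,420))[:,:,::-1])
```

```text
(no output)
```

View pics/w6.png

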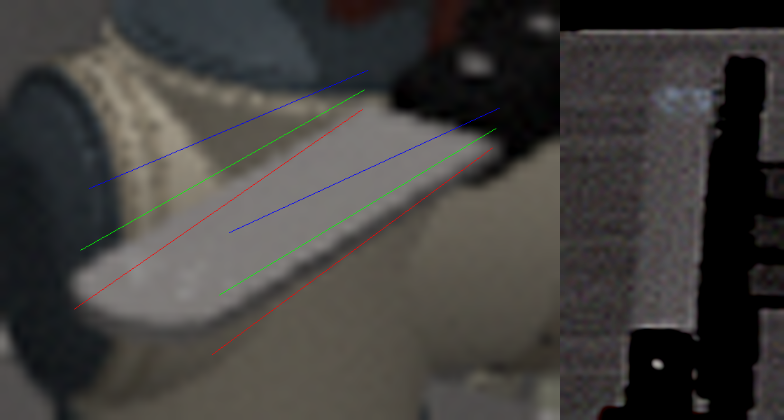

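The blade edges run parallel to the 0° (green) lines: slopes about 0.53 and 0.60 against 0.56 and 0.61. The knife is therefore level within about 1°, at roughly 436 mm. Hand in.

```bash
python3 -m creep '[[-1,0,0,0,0,0,0],[-1,0,0,0,0,0,0],[-1,0,0,0,0,0,0]]'; python3 -c "
from bench import r
print(r.hand_in())"
```

```text
t: 13.72
tool_pos: [524.3, 256.3, 435.1]
tcp_rot: [[0.0, 0.086, 0.996], [0.001, 0.996, -0.086], [-1.0, 0.001, 0.0]]
ft_force: [-0.0, -0.5, -0.7]
opening: 23.8
the job is handed in; nothing more can be done
None
```

I rang the bell, drew the palette knife from the rack and handed in at 13.7 s, still holding it level and flat.

- **Bell:** I pressed the steel bell's plunger onto its stop. The force rose to 12 N with no further travel. A later picture showed the plunger back up.
- **Knife:** I gripped the handle end-on at 50 N (opening 24 mm) and drew it about 17 cm out along its length. I then raised it to about 435 mm and turned it level.
- **Last checks:**
  - By the robot's pose the tool axis is level to about 0.1°, and the blade outline in the scene camera agrees to about 1°.
  - Part of the blade is above the edge of the rack, with about 20 cm of clearance by height.
  - The grip was steady, and the other two tools and the bystanders looked undisturbed.
- **Small disagreements:** The blade appears a few millimetres off its predicted position, and its tip was hard to make out in the top view.

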